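# Clamp and pump down the vacuum toppings box

## Task

Seal the toppings box on the dessert counter: swing the clamp handle on its lid anticlockwise (seen from above) up over its cam until it drops all the way down into the low notch and stops, without forcing it. Then give the pump lever beside it at least three full, gentle presses, right down and all the way up again each time; leave the handle in its notch, the lever up, and the other things on the counter where they are.

Things in the scene. Friction and masses are not known exactly. Their poses are not given: they have to be found in the camera images.
- box: fixed steel toppings box 190 x 300 x 130 mm (x, y, z), grey lid on top; origin under its centre, z up. On the flat lid (z = 130 mm): the clamp handle on a spindle at (0, 70) mm and the pump lever along x at y = -85 mm; all else on it is within 50 mm of the spindle or 25 mm of the lever's middle line, below z = 200 mm. Pushing any of it with over 45 N counts as forcing.
- pivot (a point): point on the handle's vertical spindle axis at box (0, 70, 195) mm; box axes. Around it a steel cam ring, set differently each time: its low notch lies 65 to 130 degrees anticlockwise of where the handle begins. Turned so, the handle needs 2 N, on the ramp 6 to 12 N, at the grip, rises to box z 203 mm, then a spring snaps it down to a rigid stop in the notch (grip z about 182). Let go before the crest it slides back.
- grip (a point): point on the middle line of the dark steel handle bar, 85 mm from the spindle axis; x points outward along the bar, z up. Bar 16 mm wide, 18 mm high, 115 mm long from the axis, ending in an upright round boss 22 mm wide; over 40 mm free below it. Begins at box z about 195 mm, pointing from 32 degrees clockwise to 72 degrees anticlockwise of box +x. In the notch: z below 187.
- pump (a joint): angle of the pump lever in rad: 0 up, 0.40 fully down against a rigid stop; sprung, returns up by itself. Counted as fully down above 0.35 and up below 0.05. About 3.5 N at the pad starts it, 7 N holds it down
- pad (a point): middle of the top of the black rubber pad (36 x 44 mm) on the pump lever's free end, 120 mm toward box -x from the lever's hinge axis, which lies along box y at box (65, -85, 190) mm; up, it is at box z = 200 mm; it sinks about 47 mm in a full press; x and z axes turn with the lever
- tin_short: white open tin, 90 mm wide, 90 mm high, beside the box; origin under its centre
- tin_tall: red open tin, 100 mm wide, 130 mm high; origin under its centre
- tin_wide: white open tin, 124 mm wide, 100 mm high; origin under its centre
- jar: amber glass jar with steel lid, 84 mm wide, 120 mm high, behind the box; origin under its centre
- bowl: white bowl, 110 mm wide, 50 mm high, beside the box; origin under its centre
- plate: white plate, 180 mm wide, 20 mm high; origin under its centre
- spatula: spatula 200 mm long lying flat, handle toward its -x; origin on its underside near the middle

How it is judged:
On the way, in this order (a step that is already met when the one before it is completed fails the run):
1. the clamp handle has dropped into its low notch (z of grip in the frame of box below 0.187 m), for 0.2 s.
2. first press: the pump lever is fully down (value of joint pump above 0.35 rad and z of grip in the frame of box below 0.187 m), for 0.05 s.
3. the pump lever is back up after the first press (value of joint pump below 0.05 rad and z of grip in the frame of box below 0.187 m), for 0.05 s.
4. second press: the pump lever is fully down (all of step 2), for 0.05 s.
5. the pump lever is back up after the second press (all of step 3), for 0.05 s.
6. third press: the pump lever is fully down (all of step 4), for 0.05 s.
7. the pump lever is back up after the third press (all of step 5), for 0.05 s.
At the end, for the whole second after the job is handed in: the clamp handle is down in its notch (grip point below 187 mm above the box's underside), the pump lever is up (below 0.05 rad) after at least three full presses, and no other thing has moved more than 30 mm (all of step 7 and distance of each of tin_short, tin_tall, tin_wide, jar, bowl, plate, spatula from where it was at the start of the episode below 0.03 m); the robot touches nothing.
It fails at once if the box, its handle or its lever is pushed with more than 45 N (contact force between any of the fingers, the arm and box above 45 N).
It fails at once if another thing on the counter is moved more than 30 mm (distance of any of tin_short, tin_tall, tin_wide, jar, bowl, plate, spatula from where it was at the start of the episode above 0.03 m).
It also fails if it takes over 58 s, if anything falls off the work surface, if the arm or the gripper's body presses on something with over 40 N, if the wrist force passes 120 N, or if a joint passes its speed limit or range.

## Robot

A 7-joint arm with a two-finger parallel gripper is mounted at the origin on the work surface. World frame = base frame: x ahead of the robot, y to its left, z up, the work surface at z = 0. Lengths are in m, angles in rad, forces in N, time in s.
With the tool pointing down it reaches from about 0.4 to 0.85 m from the base axis. Payload 10.4 kg.
Tool frame: the origin (TCP) lies between the finger pads; the fingertips stand 11 mm ahead of it and the grasp point (between the pads) lies 8 mm behind it (tip_reach is the distance from the TCP to the fingertips, in m); z points along the fingers, y is the line along which they close (so a half turn about z gives the same grasp; the last joint's range is limited). The gripper opens to 85 mm and grips with 20 to 120 N. Pads are 22 mm wide; open, the fingers measure 114 mm over their backs; the gripper's body (76 mm by 85 mm) begins 54 mm behind the grasp point. The pads swing forward as they close: fully open they stand 13 mm farther back than shut.
Start: joints at [1.133, 0.332, -0.065, 1.46, 0.022, 1.35, -0.088], TCP at [0.252, -0.572, 0.242] pointing down, gripper open.
Joint ranges: [-2.6, 2.6], [-0.5, 2.12], [-1.47, 1.34], [0.16, 2.42], [-1.27, 4.41], [0.06, 2.06], [-2.6, 2.6]. Speed limits (rad/s): [2.22, 2.22, 2.79, 2.79, 3.14, 3.14, 3.14].

## Interface

Orientations are given as a unit quaternion [x, y, z, w].
In Python, from workcell import * gives the robot as it stands.
- The arm moves only by the shell command python3 -m inch 'ROWS' [OPENING] [FORCE]. ROWS is JSON, a list of rows, each an object with "slide": the shift along the world's x, y, z in m, a list of three; "yaw": the turn about the world's z in rad. A call has 1 to 20 rows; each row is the pose to reach, as a shift and turn from the pose commanded when the call began; what a row does not reach only later rows make up. A row lasts 1/12 s, in which the tool goes at most 41.7 mm and 7.16 degrees, less where a joint would pass 70% of its speed; a pose out of reach is approached as far as the arm can. A call with a gripper value outside its range is refused whole. OPENING is the closure in counts, from 0 (fully open) to 255 (shut), set as the call begins (- or left out, the last holds). The fingers move at their own pace and stop on an object; FORCE is the grip in N (left out, the last holds). Time passes only in rows, so rows that repeat a pose let the fingers close. It gives the time, the measured TCP pose, the force, the opening and the grip force at its end, in the units of the state.
- get_obs(): the state, without advancing time (a new reading comes with each control period).
- camera(name): name is "scene" or "top" or "wrist"; returns a dict with "frame" (480x640x3 uint8, red, green, blue), "fx", "fy", "cx", "cy" (pixels), "extrinsics" (4x4, takes a point from world to camera coordinates). Camera axes: x right, y down, z forward; pixel columns grow to the right and rows downward; lengths in m; the calibration is good to about 2 mm. A picture is of the moment at which its call begins. There is no depth.
- hand_in(): hands the job in; it is judged then, once.
The state is a dict: "clock": time; "joint_pos": joint angles; "joint_velocities": joint speeds; "tau": joint torques, N m; "position": TCP position; "ee_rot": TCP orientation; "ft_force": force on the tool from outside, world axes, zero at the start; "torque": the same for the moment, N m; "grip_width": opening from 0.0 (shut) to 1.0 (fully open); "grasp_force": force on a finger pad.
Only numpy, scipy, OpenCV 4.12 (cv2) and the standard library are available. Lean on these libraries where they do the work, as an engineer would, in place of code of your own. Each camera call takes 0.05 s, during which the arm holds its last target. There are 200 camera calls.

## Working session

There is one attempt and no reset: what is moved stays moved. The work goes in short steps, Python scripts to look and compute and a shell command to move; the robot and the scene stay as the last step left them, time stands still between calls to the robot, and variables do not carry over. Pictures are saved under pics/ and viewed, at most 11 in all, crops included, and the job is handed in when it is done.

```bash
mkdir -p pics; cat > h.py <<'E'
from workcell import *
import numpy as np, cv2, pickle
def snap(n,f):
    c=camera(n); cv2.imwrite('pics/'+f+'.png',c['frame'][:,:,::-1]); pickle.dump(c,open('pics/'+f+'.pkl','wb')); return c
def load(f): return pickle.load(open('pics/'+f+'.pkl','rb'))
def proj(c,p):
    E=np.array(c['extrinsics']);q=E[:3,:3]@np.array(p)+E[:3,3];return np.array([c['fx']*q[0]/q[2]+c['cx'],c['fy']*q[1]/q[2]+c['cy']])
def ray(c,u,v,z):
    E=np.array(c['extrinsics']);R=E[:3,:3];o=-R.T@E[:3,3];d=R.T@np.array([(u-c['cx'])/c['fx'],(v-c['cy'])/c['fy'],1]);return o+d*(z-o[2])/d[2]
E
python3 - <<'E'
from h import *
a=snap('scene','s0');b=snap('top','t0')
for c in(a,b):
    E=np.array(c['extrinsics']);print(c['fx'],-E[:3,:3].T@E[:3,3])
print(get_obs())
E
```

```text
452.53396619183997 [0.92095306 0.52274477 1.1941393 ]
485.6771794584135 [ 0.46706663 -0.02447066  1.49972706]
{'clock': 0.1, 'joint_pos': array([ 1.1334237 ,  0.33284063, -0.06468973,  1.46084897,  0.02159094,
        1.34988986, -0.08850293]), 'joint_velocities': array([ 0.00070452, -0.00122547, -0.00082449, -0.00289461, -0.00049462,
       -0.0003208 , -0.00075606]), 'tau': array([ 1.40621345e-03, -6.26745486e+01,  4.93201276e-02, -3.92431748e+01,
        1.63523405e-02,  6.87904540e-03,  3.43595650e-05]), 'position': array([ 0.2517316 , -0.57171793,  0.24157949]), 'ee_rot': array([ 9.78571765e-01,  2.05905036e-01, -1.58100246e-04, -6.26293047e-04]), 'ft_force': array([ 0.08706044, -0.0185002 , -1.08588669]), 'torque': array([0.04435318, 0.02745563, 0.00110459]), 'grasp_force': 0.0, 'grip_width': 1.0017705579633498}
```

View pics/t0.png

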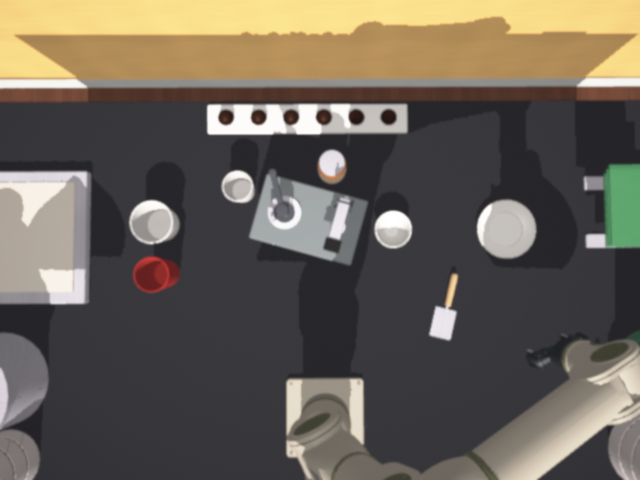

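View pics/s0.png

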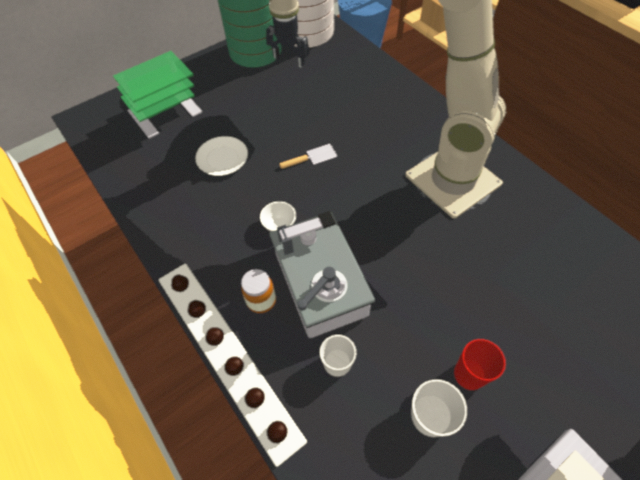

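The top view shows the box at about (310,218), with the handle pointing away from the robot from spindle (284,211) to (274,175). The pad is at (332,243). The bowl, short tin and jar are all close to the box. I'll enlarge both views.

```bash
python3 - <<'E'
from h import *
a=load('t0')['frame'][150:280,220:390,::-1];b=load('s0')['frame'][200:360,250:400,::-1]
a=cv2.resize(a,None,fx=4,fy=4,interpolation=cv2.INTER_CUBIC);b=cv2.resize(b,None,fx=3.5,fy=3.5,interpolation=cv2.INTER_CUBIC)
cv2.imwrite('pics/t0c.png',a);cv2.imwrite('pics/s0c.png',b)
E
```

```text
(no output)
```

View pics/t0c.png

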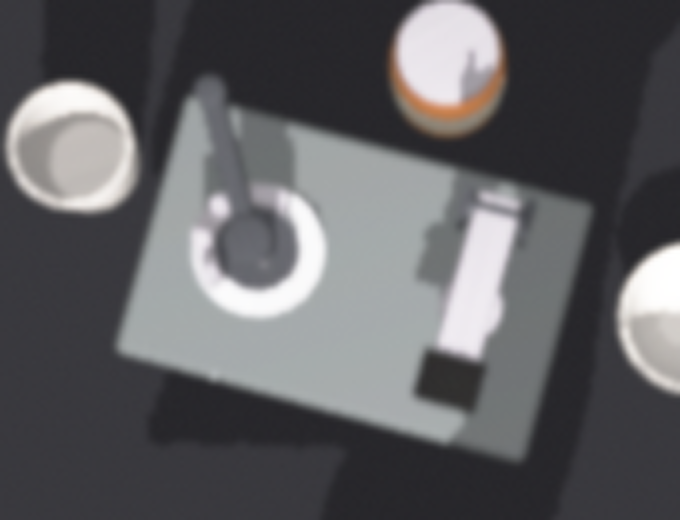

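View pics/s0c.png

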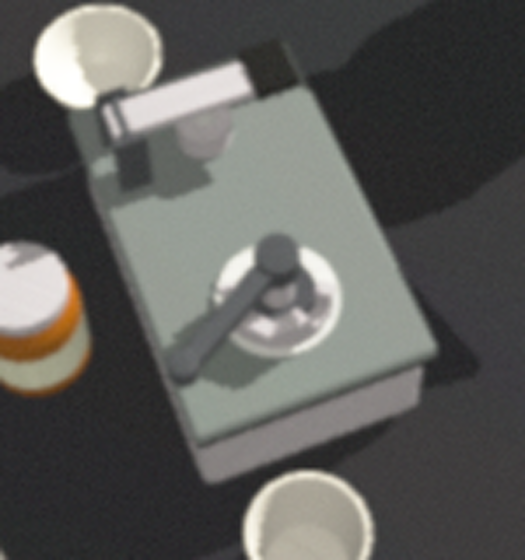

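The crop shows the lid corners at (190,95), (592,206), (522,462) and (117,351). The handle hub is near (248,240), the boss near (210,90) and the pad centre at (450,379).

```bash
python3 - <<'E'
from h import *
c=load('t0')
f=lambda u,v,z:ray(c,220+u/4-.4,150+v/4-.4,z)
P=np.array([f(190,95,.13),f(592,206,.13),f(522,462,.13),f(117,351,.13)])
print(P)
o=P.mean(0); x=(P[0]+P[1]-P[2]-P[3]);y=P[0]+P[3]-P[1]-P[2]
yx=np.arctan2(x[1],x[0]);yy=np.arctan2(-y[0],y[1]);th=np.arctan2(np.sin(yx)*.39+np.sin(yy)*.61,.39*np.cos(yx)+.61*np.cos(yy))
print(o,yx,yy,th)
R=np.array([[np.cos(th),-np.sin(th)],[np.sin(th),np.cos(th)]])
print('pivot',o[:2]+R@[0,.07],'pad',o[:2]+R@[-.055,-.085],'padseen',f(450,379,.2))
pv=o[:2]+R@[0,.07]
b=f(210,90,.205)[:2];d=b-pv;print('hub seen',f(248,240,.205),'boss',b,np.hypot(*d),'ang world',np.degrees(np.arctan2(d[1],d[0])),'box',np.degrees(np.arctan2(d[1],d[0])-th))
s=load('s0')
for p in([*pv,.21],[*b,.205],[*(o[:2]+R@[-.055,-.085]),.2]): q=proj(s,p);print((q-[250,200])*3.5)
for n,(u,v),z in(('tin',(70,145),.09),('jar',(448,50),.12),('bowl',(393-220)*4 and (692,318),.05)): print(n,f(u,v,z))
E
```

```text
[[ 0.72121222  0.1581777   0.13      ]
 [ 0.64045592 -0.12648244  0.13      ]
 [ 0.45957297 -0.07542052  0.13      ]
 [ 0.53960959  0.20960361  0.13      ]]
[0.59021268 0.04146959 0.13      ] -0.27554424278810913 -0.27509316783657894 -0.2752690870668751
pivot [0.60923909 0.10883423] pad [ 0.51417981 -0.02538102] padseen [ 0.51576171 -0.02504517  0.2       ]
hub seen [0.60941649 0.109435   0.205     ] boss [0.71060611 0.13477106] 0.10463265637641332 ang world 14.352370215071957 box 30.124127134423095
[274.48843035 247.47285548]
[178.93707025 359.1431931 ]
[266.20752019  61.91359265]
tin [0.69235766 0.25093019 0.09      ]
jar [ 0.75457685 -0.02511059  0.12      ]
bowl [ 0.56593383 -0.20651345  0.05      ]
```

```bash
python3 -m inch '[{"slide":[0,0,0.02],"yaw":0},{"slide":[0.02,0.03,0.06],"yaw":0},{"slide":[0.04,0.058,0.06],"yaw":0},{"slide":[0.06,0.087,0.06],"yaw":0},{"slide":[0.08,0.116,0.06],"yaw":0},{"slide":[0.10,0.145,0.06],"yaw":0},{"slide":[0.12,0.174,0.06],"yaw":0},{"slide":[0.14,0.203,0.06],"yaw":0},{"slide":[0.16,0.232,0.06],"yaw":0},{"slide":[0.18,0.261,0.06],"yaw":0},{"slide":[0.20,0.29,0.06],"yaw":0},{"slide":[0.22,0.319,0.06],"yaw":0},{"slide":[0.24,0.348,0.06],"yaw":0},{"slide":[0.26,0.377,0.06],"yaw":0},{"slide":[0.28,0.406,0.06],"yaw":0},{"slide":[0.30,0.435,0.06],"yaw":0},{"slide":[0.32,0.464,0.06],"yaw":0},{"slide":[0.34,0.493,0.06],"yaw":0},{"slide":[0.36,0.52,0.06],"yaw":0},{"slide":[0.38,0.55,0.06],"yaw":0}]' 255 20; python3 -c "
from h import *
print(get_obs()['joint_pos'],get_obs()['ft_force'])"
```

```text
clock: 1.77
position: [0.6325, -0.0212, 0.3019]
ee_rot: [0.979, 0.205, -0.0, 0.0]
ft_force: [0.2, -0.9, 0.6]
grip_width: -0.001
grasp_force: 0.0
[ 0.32840274  0.37054354 -0.49810662  1.32124935  0.17474557  1.49329005
 -1.31160676] [ 0.17150843 -0.93263977  0.56930367]
```

```bash
python3 -m inch '[{"slide":[0.02,0.03,0],"yaw":-0.05},{"slide":[0.05,0.06,0],"yaw":-0.1},{"slide":[0.07,0.085,0],"yaw":-0.16},{"slide":[0.072,0.1,-0.02],"yaw":-0.16},{"slide":[0.072,0.1,-0.05],"yaw":-0.16},{"slide":[0.072,0.1,-0.08],"yaw":-0.16},{"slide":[0.072,0.1,-0.11],"yaw":-0.16},{"slide":[0.072,0.1,-0.126],"yaw":-0.16},{"slide":[0.072,0.1,-0.126],"yaw":-0.16}]'; python3 - <<'E'
from h import *
a=snap('scene','s1');b=snap('wrist','w1')
i=cv2.resize(a['frame'][200:360,250:400],None,fx=2.8,fy=2.8)
w=cv2.resize(b['frame'],(373,280)); o=np.zeros((448,793,3),np.uint8);o[:,:420]=i[:448,:420];o[:280,420:]=w
cv2.imwrite('pics/m1.png',o[:,:,::-1])
E
```

```text
clock: 2.52
position: [0.7016, 0.0773, 0.1709]
ee_rot: [0.992, 0.127, -0.004, 0.0]
ft_force: [-0.2, -0.2, -0.4]
grip_width: -0.0
grasp_force: 0.0
```

View pics/m1.png

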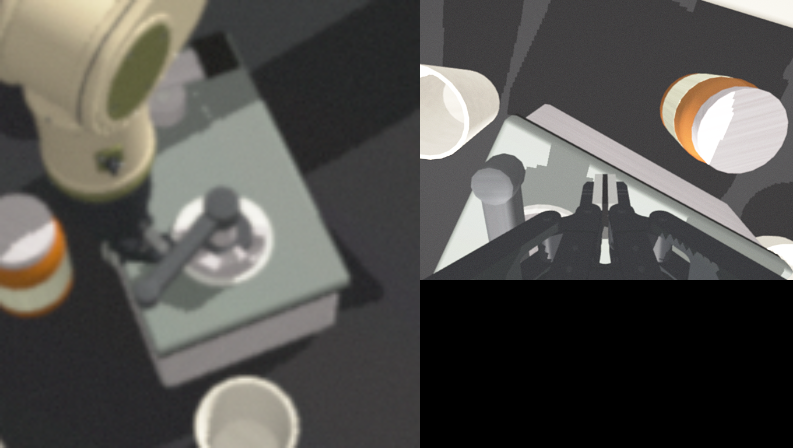

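The fist is behind the bar on its clockwise side at the right height, and everything else is clear. Next I'll work out the arc for the push.

```bash
cat > arc.py <<'E'
from h import *
import sys
pv=np.array([.6092,.1090]);th0,th1,st=map(float,sys.argv[1:4]); d=float(sys.argv[4]) if len(sys.argv)>4 else .024
o=get_obs();p=o['position'];q=o['ee_rot'];yaw=2*np.arctan2(q[1],q[0])
print(p.round(4),o['ft_force'].round(1),np.degrees(yaw))
for a in np.arange(th0,th1+.1,st):
    A=np.radians(a);u=np.array([np.cos(A),np.sin(A)]);t=np.array([-u[1],u[0]])
    x=pv+.085*u-d*t
    print(a,(x-p[:2]).round(3),round(A-yaw,2))
E
python3 -m inch '[{"slide":[0,0,0],"yaw":0},{"slide":[0,0,0],"yaw":0}]'; python3 arc.py 10 60 2.5
```

```text
clock: 2.78
position: [0.7047, 0.0782, 0.1784]
ee_rot: [0.992, 0.127, 0.001, -0.0]
ft_force: [-0.2, -0.9, 0.1]
grip_width: 0.003
grasp_force: 0.0
[0.7047 0.0782 0.1784] [-0.2 -0.9  0.1] 14.590770895780732
10.0 [-0.008  0.022] -0.08
12.5 [-0.007  0.026] -0.04
15.0 [-0.007  0.03 ] 0.01
17.5 [-0.007  0.033] 0.05
20.0 [-0.007  0.037] 0.09
22.5 [-0.008  0.041] 0.14
25.0 [-0.008  0.045] 0.18
27.5 [-0.009  0.049] 0.23
30.0 [-0.01   0.053] 0.27
32.5 [-0.011  0.056] 0.31
35.0 [-0.012  0.06 ] 0.36
37.5 [-0.014  0.064] 0.4
40.0 [-0.015  0.067] 0.44
42.5 [-0.017  0.071] 0.49
45.0 [-0.018  0.074] 0.53
47.5 [-0.02   0.077] 0.57
50.0 [-0.023  0.08 ] 0.62
52.5 [-0.025  0.084] 0.66
55.0 [-0.027  0.087] 0.71
57.5 [-0.03  0.09] 0.75
60.0 [-0.032  0.092] 0.79
```

```bash
python3 -m inch '[{"slide":[-0.003,0.01,-0.003],"yaw":0},{"slide":[-0.006,0.018,-0.005],"yaw":0},{"slide":[-0.007,0.024,-0.005],"yaw":0},{"slide":[-0.007,0.03,-0.005],"yaw":0.01},{"slide":[-0.007,0.033,-0.005],"yaw":0.05},{"slide":[-0.007,0.037,-0.005],"yaw":0.09},{"slide":[-0.008,0.041,-0.005],"yaw":0.14},{"slide":[-0.008,0.045,-0.005],"yaw":0.18}]'; python3 -m inch '[{"slide":[-0.001,0.004,0],"yaw":0.05},{"slide":[-0.002,0.008,0],"yaw":0.09},{"slide":[-0.003,0.011,0],"yaw":0.13},{"slide":[-0.004,0.015,0],"yaw":0.18},{"slide":[-0.006,0.019,0],"yaw":0.22},{"slide":[-0.007,0.022,0],"yaw":0.26}]';  python3 arc.py 37.5 70 2.5
```

```text
clock: 3.45
position: [0.6963, 0.1227, 0.172]
ee_rot: [0.976, 0.217, 0.0, 0.001]
ft_force: [-0.6, -4.6, 3.2]
grip_width: 0.0
grasp_force: 2.2
clock: 3.95
position: [0.6894, 0.1451, 0.1721]
ee_rot: [0.94, 0.341, 0.001, 0.001]
ft_force: [0.9, -3.3, 2.9]
grip_width: -0.0
grasp_force: 2.0
[0.6894 0.1451 0.1721] [ 0.9 -3.3  2.9] 39.92370616186271
37.5 [ 0.002 -0.003] -0.04
40.0 [0. 0.] 0.0
42.5 [-0.001  0.004] 0.04
45.0 [-0.003  0.007] 0.09
47.5 [-0.005  0.01 ] 0.13
50.0 [-0.007  0.014] 0.18
52.5 [-0.009  0.017] 0.22
55.0 [-0.012  0.02 ] 0.26
57.5 [-0.014  0.023] 0.31
60.0 [-0.017  0.026] 0.35
62.5 [-0.02   0.028] 0.39
65.0 [-0.023  0.031] 0.44
67.5 [-0.025  0.033] 0.48
70.0 [-0.029  0.036] 0.52
```

```bash
python3 -m inch '[{"slide":[-0.001,0.004,0],"yaw":0.04},{"slide":[-0.003,0.007,0],"yaw":0.09},{"slide":[-0.005,0.01,0],"yaw":0.13},{"slide":[-0.007,0.014,0],"yaw":0.18},{"slide":[-0.009,0.017,0],"yaw":0.22},{"slide":[-0.012,0.02,0],"yaw":0.26}]';  python3 arc.py 55 85 2.5
```

```text
clock: 4.45
position: [0.6821, 0.161, 0.1745]
ee_rot: [0.889, 0.458, 0.004, 0.004]
ft_force: [18.2, -10.7, 11.8]
grip_width: 0.001
grasp_force: 10.5
[0.6821 0.161  0.1745] [ 18.2 -10.7  11.8] 54.50464573401748
55.0 [-0.004  0.004] 0.01
57.5 [-0.007  0.007] 0.05
60.0 [-0.01  0.01] 0.1
62.5 [-0.012  0.012] 0.14
65.0 [-0.015  0.015] 0.18
67.5 [-0.018  0.017] 0.23
70.0 [-0.021  0.02 ] 0.27
72.5 [-0.024  0.022] 0.31
75.0 [-0.028  0.024] 0.36
77.5 [-0.031  0.026] 0.4
80.0 [-0.034  0.028] 0.44
82.5 [-0.038  0.029] 0.49
85.0 [-0.042  0.031] 0.53
```

```bash
python3 -m inch '[{"slide":[0,0,0],"yaw":0},{"slide":[0,0,0],"yaw":0}]';  python3 - <<'E'
from h import *
a=snap('scene','s2')
cv2.imwrite('pics/m2.png',cv2.resize(a['frame'][220:350,260:390,::-1],None,fx=4,fy=4,interpolation=cv2.INTER_CUBIC))
E
python3 arc.py 50 60 5
```

```text
clock: 4.62
position: [0.6807, 0.1627, 0.1751]
ee_rot: [0.889, 0.458, 0.004, 0.003]
ft_force: [7.3, -8.6, 15.2]
grip_width: -0.001
grasp_force: 9.2
[0.6805 0.1629 0.1751] [ 7.1 -8.1 16.2] 54.52330386224621
50.0 [ 0.002 -0.004] -0.08
55.0 [-0.003  0.002] 0.01
60.0 [-0.008  0.008] 0.1
```

View pics/m2.png

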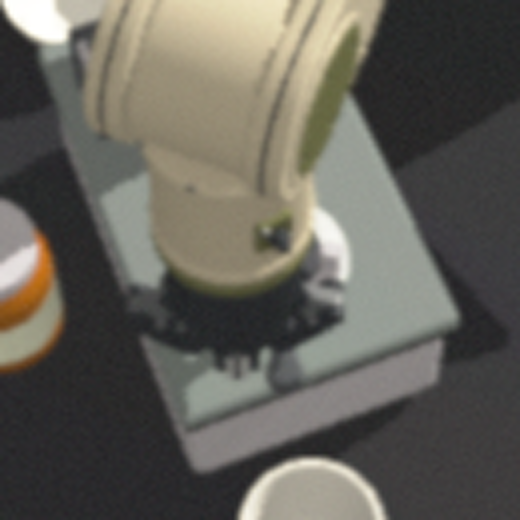

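The bar is in contact ahead of the fist and climbing the ramp, dragging the fist upward. I'll raise the tool with it and go slower.

```bash
python3 -m inch '[{"slide":[0,0,0.002],"yaw":0},{"slide":[-0.001,0.001,0.004],"yaw":0.02},{"slide":[-0.003,0.003,0.005],"yaw":0.05},{"slide":[-0.005,0.005,0.005],"yaw":0.08},{"slide":[-0.006,0.006,0.005],"yaw":0.1}]';  python3 arc.py 55 85 2.5
```

```text
clock: 5.08
position: [0.6746, 0.1687, 0.179]
ee_rot: [0.865, 0.503, 0.003, 0.003]
ft_force: [13.3, -8.1, 8.3]
grip_width: -0.001
grasp_force: 7.5
[0.6746 0.1687 0.179 ] [13.3 -8.1  8.3] 60.335568851937275
55.0 [ 0.003 -0.004] -0.09
57.5 [ 0.    -0.001] -0.05
60.0 [-0.002  0.002] -0.01
62.5 [-0.005  0.005] 0.04
65.0 [-0.008  0.007] 0.08
67.5 [-0.011  0.01 ] 0.13
70.0 [-0.014  0.012] 0.17
72.5 [-0.017  0.014] 0.21
75.0 [-0.02   0.016] 0.26
77.5 [-0.024  0.018] 0.3
80.0 [-0.027  0.02 ] 0.34
82.5 [-0.031  0.021] 0.39
85.0 [-0.034  0.023] 0.43
```

```bash
python3 -m inch '[{"slide":[-0.002,0.002,0.001],"yaw":0.03},{"slide":[-0.004,0.003,0.001],"yaw":0.06},{"slide":[-0.006,0.005,0.002],"yaw":0.09},{"slide":[-0.008,0.006,0.002],"yaw":0.11},{"slide":[-0.009,0.008,0.003],"yaw":0.13}]';  python3 arc.py 65 85 2.5
```

```text
clock: 5.5
position: [0.6663, 0.1767, 0.1824]
ee_rot: [0.83, 0.557, 0.004, 0.003]
ft_force: [14.8, -9.8, 5.8]
grip_width: -0.001
grasp_force: 6.9
[0.6663 0.1767 0.1824] [14.8 -9.8  5.8] 67.72973942742341
65.0 [ 0.001 -0.001] -0.05
67.5 [-0.002  0.002] -0.0
70.0 [-0.006  0.004] 0.04
72.5 [-0.009  0.006] 0.08
75.0 [-0.012  0.008] 0.13
77.5 [-0.015  0.01 ] 0.17
80.0 [-0.019  0.012] 0.21
82.5 [-0.022  0.013] 0.26
85.0 [-0.026  0.015] 0.3
```

```bash
python3 -m inch '[{"slide":[-0.002,0.001,0],"yaw":0.02},{"slide":[-0.004,0.003,0],"yaw":0.05},{"slide":[-0.006,0.004,0],"yaw":0.07},{"slide":[-0.008,0.005,0],"yaw":0.09}]';  python3 arc.py 70 90 5
```

```text
clock: 5.83
position: [0.659, 0.1823, 0.1835]
ee_rot: [0.804, 0.594, 0.005, 0.004]
ft_force: [18.7, -7.0, 14.0]
grip_width: 0.001
grasp_force: 11.0
[0.659  0.1823 0.1835] [18.7 -7.  14. ] 72.88256128507301
70.0 [ 0.002 -0.002] -0.05
75.0 [-0.005  0.003] 0.04
80.0 [-0.011  0.006] 0.12
85.0 [-0.018  0.009] 0.21
90.0 [-0.026  0.012] 0.3
```

```bash
python3 -m inch '[{"slide":[-0.002,0.001,0.001],"yaw":0.02},{"slide":[-0.004,0.002,0.002],"yaw":0.05},{"slide":[-0.006,0.003,0.002],"yaw":0.07},{"slide":[-0.008,0.004,0.002],"yaw":0.09}]';  python3 arc.py 75 95 5
```

```text
clock: 6.17
position: [0.6476, 0.1884, 0.1845]
ee_rot: [0.776, 0.631, 0.002, 0.002]
ft_force: [3.8, -5.1, 15.2]
grip_width: -0.003
grasp_force: 7.4
[0.6476 0.1884 0.1845] [ 3.8 -5.1 15.2] 78.23768188137592
75.0 [ 0.007 -0.004] -0.06
80.0 [-0.  0.] 0.03
85.0 [-0.007  0.003] 0.12
90.0 [-0.014  0.006] 0.21
95.0 [-0.022  0.007] 0.29
```

```bash
python3 -m inch '[{"slide":[-0.002,0.001,0.001],"yaw":0.02},{"slide":[-0.004,0.001,0.001],"yaw":0.05},{"slide":[-0.006,0.002,0.001],"yaw":0.07}]';  python3 arc.py 75 95 5
```

```text
clock: 6.42
position: [0.6406, 0.1909, 0.1843]
ee_rot: [0.753, 0.658, 0.001, 0.001]
ft_force: [0.4, 0.4, 4.5]
grip_width: -0.0
grasp_force: 1.8
[0.6406 0.1909 0.1843] [0.4 0.4 4.5] 82.324471851358
75.0 [ 0.014 -0.006] -0.13
80.0 [ 0.007 -0.002] -0.04
85.0 [-0.     0.001] 0.05
90.0 [-0.007  0.003] 0.13
95.0 [-0.015  0.005] 0.22
```

```bash
cat > look.py <<'E'
from h import *
import sys
f=sys.argv[1]
a=snap('scene','s'+f);b=snap('wrist','w'+f)
i=cv2.resize(a['frame'][200:360,250:400],(420,448),interpolation=cv2.INTER_CUBIC)
o=np.zeros((448,793,3),np.uint8);o[:,:420]=i;o[:280,420:]=cv2.resize(b['frame'],(373,280))
cv2.imwrite('pics/m'+f+'.png',o[:,:,::-1])
E
python3 look.py 3
```

```text
(no output)
```

View pics/m3.png

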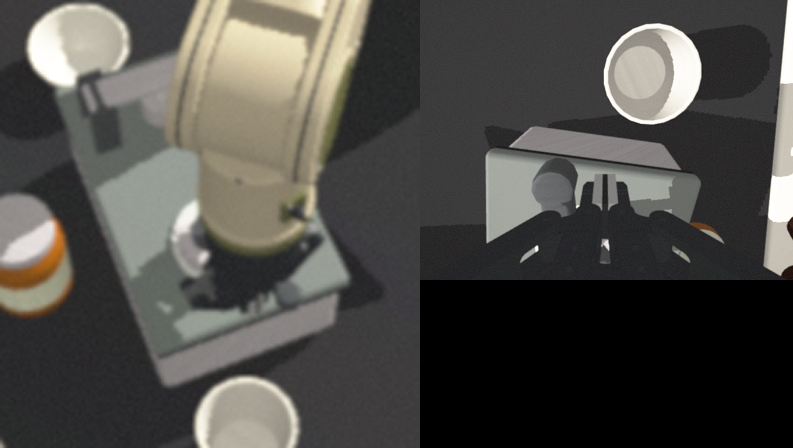

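```bash
python3 - <<'E'
from h import *
from scipy.optimize import least_squares
for f,uv in(('s0',(250+183/3.5,200+362/3.5)),('s3',(250+289/2.8,200+291/2.8)),('w1',((492-420)*640/373,186*640/373)),('w3',((552-420)*640/373,188*640/373))):
    c=load(f)
    r=least_squares(lambda x:proj(c,[.6092+.104*np.cos(x[0]),.109+.104*np.sin(x[0]),.2+x[1]])-uv,[1.,0.])
    print(f,np.degrees(r.x[0]),.2+r.x[1],r.cost)
E
```

```text
s0 15.8519180694352 0.20311908339720622 1.6155871338926322e-27
s3 86.51755837755813 0.20627337816435182 0.0
w1 106.54050726092579 0.010624126445495652 0.0
w3 86.58597218262608 0.20847075309125285 1.1713006720721583e-26
```

The boss solves to 86.5° with its top at about 0.206–0.208 m, so it hasn't dropped yet. It's probably at the crest, so I'll keep pushing gently.

```bash
python3 -m inch '[{"slide":[-0.002,0.001,0],"yaw":0.02},{"slide":[-0.004,0.001,0],"yaw":0.05},{"slide":[-0.004,0.001,0],"yaw":0.05}]';  python3 arc.py 80 95 5;  python3 -m inch '[{"slide":[-0.002,0.0005,0],"yaw":0.02},{"slide":[-0.004,0.001,0],"yaw":0.05},{"slide":[-0.004,0.001,0],"yaw":0.05}]';  python3 arc.py 80 100 5
```

```text
clock: 6.77
position: [0.6353, 0.1916, 0.1821]
ee_rot: [0.736, 0.677, -0.0, -0.0]
ft_force: [0.0, 0.6, -0.0]
grip_width: -0.003
grasp_force: 0.0
[0.6353 0.1916 0.1821] [ 0.   0.6 -0. ] 85.23113807475585
80.0 [ 0.012 -0.003] -0.09
85.0 [ 0.005 -0.   ] -0.0
90.0 [-0.002  0.002] 0.08
95.0 [-0.01   0.004] 0.17
clock: 7.02
position: [0.6315, 0.1923, 0.1821]
ee_rot: [0.719, 0.695, -0.0, -0.0]
ft_force: [0.3, 0.2, -0.1]
grip_width: 0.002
grasp_force: 0.0
[0.6315 0.1923 0.1821] [ 0.3  0.2 -0.1] 88.05414776053108
80.0 [ 0.016 -0.004] -0.14
85.0 [ 0.009 -0.001] -0.05
90.0 [0.002 0.002] 0.03
95.0 [-0.006  0.003] 0.12
100.0 [-0.013  0.005] 0.21
```

```bash
python3 look.py 4
```

```text
(no output)
```

View pics/m4.png

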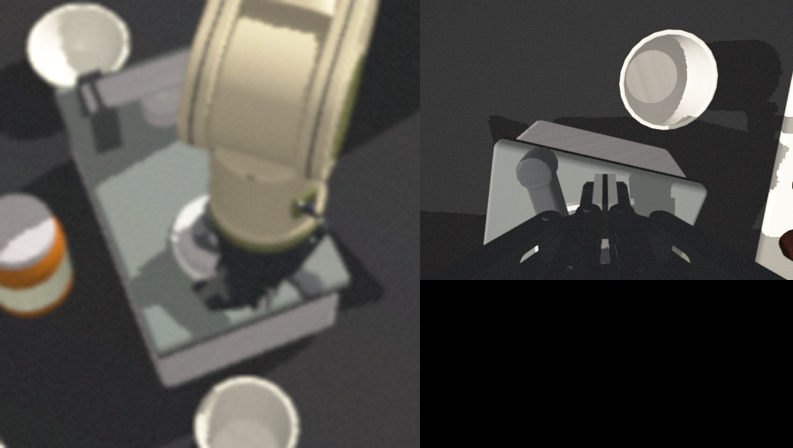

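```bash
python3 - <<'E'
from h import *
from scipy.optimize import least_squares
for f,uv in(('s4',(250+315/2.8,200+286/2.8)),('w4',((535-420)*640/373,173*640/373))):
    c=load(f)
    r=least_squares(lambda x:proj(c,[.6092+.104*np.cos(x[0]),.109+.104*np.sin(x[0]),.2+x[1]])-uv,[1.6,0.])
    print(f,np.degrees(r.x[0]),.2+r.x[1])
E
```

```text
s4 106.04625117052399 0.1612682189297125
w4 99.71720977891971 0.18909691630339734
```

From the wrist view, the boss has dropped about 19 mm (0.208 to 0.189 m) and run ahead of the fist to about 100°. It's in the notch. I'll back off, lift, and go over the pad.

```bash
python3 -m inch '[{"slide":[0.006,0,0],"yaw":0},{"slide":[0.012,0,0.01],"yaw":0},{"slide":[0.012,0,0.04],"yaw":0},{"slide":[0.012,0,0.07],"yaw":0},{"slide":[0.012,0,0.1],"yaw":0},{"slide":[0.012,0,0.12],"yaw":0},{"slide":[-0.005,-0.03,0.12],"yaw":-0.08},{"slide":[-0.02,-0.06,0.12],"yaw":-0.16},{"slide":[-0.037,-0.09,0.12],"yaw":-0.24},{"slide":[-0.055,-0.12,0.12],"yaw":-0.24},{"slide":[-0.07,-0.15,0.12],"yaw":-0.24},{"slide":[-0.09,-0.18,0.12],"yaw":-0.24},{"slide":[-0.108,-0.205,0.11],"yaw":-0.24},{"slide":[-0.118,-0.217,0.09],"yaw":-0.24},{"slide":[-0.118,-0.217,0.065],"yaw":-0.24},{"slide":[-0.118,-0.217,0.065],"yaw":-0.24},{"slide":[-0.118,-0.217,0.065],"yaw":-0.24}]'; python3 look.py 5
```

```text
clock: 8.53
position: [0.5138, -0.0249, 0.2473]
ee_rot: [0.798, 0.603, -0.0, -0.001]
ft_force: [0.0, 0.5, 0.7]
grip_width: 0.0
grasp_force: 0.0
```

View pics/m5.png

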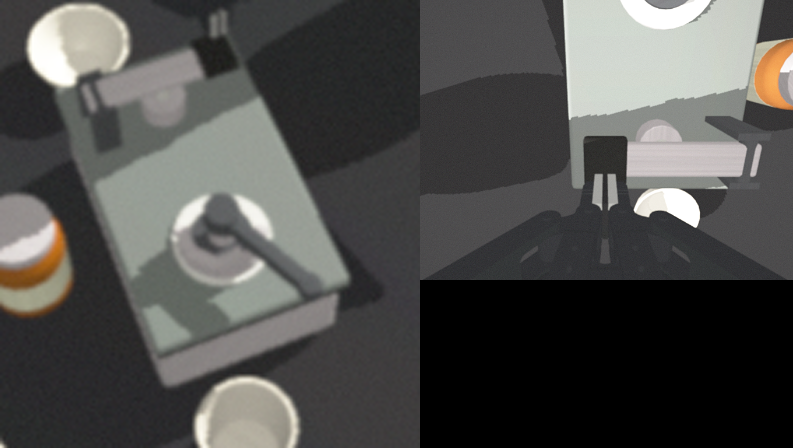

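The handle is down in its notch, pointing to (313,284) in the scene crop, and the fist is over the pad. I'll do the first press in small steps.

```bash
python3 -m inch '[{"slide":[0,0,-0.02],"yaw":0},{"slide":[0,0,-0.032],"yaw":0},{"slide":[0,0,-0.038],"yaw":0},{"slide":[0,0,-0.044],"yaw":0},{"slide":[0,0,-0.05],"yaw":0},{"slide":[0,0,-0.056],"yaw":0},{"slide":[0,0,-0.062],"yaw":0},{"slide":[0,0,-0.067],"yaw":0},{"slide":[0,0,-0.071],"yaw":0},{"slide":[0,0,-0.073],"yaw":0},{"slide":[0,0,-0.073],"yaw":0}]'; python3 -m inch '[{"slide":[0,0,-0.002],"yaw":0},{"slide":[0,0,-0.003],"yaw":0},{"slide":[0,0,-0.003],"yaw":0}]'
```

```text
clock: 9.55
position: [0.515, -0.0253, 0.1746]
ee_rot: [0.798, 0.603, 0.001, 0.001]
ft_force: [2.1, -0.9, 5.0]
grip_width: 0.003
grasp_force: 2.6
clock: 9.8
position: [0.515, -0.0254, 0.1719]
ee_rot: [0.798, 0.603, 0.001, 0.001]
ft_force: [0.7, 0.9, 5.7]
grip_width: 0.003
grasp_force: 2.7
```

```bash
for i in 1 2; do python3 -m inch '[{"slide":[0,0,-0.002],"yaw":0},{"slide":[0,0,-0.003],"yaw":0},{"slide":[0,0,-0.003],"yaw":0}]' | grep -E "pos|ft"; done
```

```text
position: [0.5151, -0.0255, 0.1689]
ft_force: [1.4, -1.6, 6.4]
position: [0.5152, -0.0255, 0.166]
ft_force: [2.2, -0.8, 6.8]
```

```bash
for i in 1 2; do python3 -m inch '[{"slide":[0,0,-0.001],"yaw":0},{"slide":[0,0,-0.002],"yaw":0},{"slide":[0,0,-0.002],"yaw":0}]' | grep -E "pos|ft"; done; python3 look.py 6
```

```text
position: [0.5152, -0.0256, 0.1641]
ft_force: [0.8, -0.4, 6.1]
position: [0.5157, -0.0256, 0.1632]
ft_force: [-2.0, -0.6, 17.6]
```

The lever is at its rigid stop (17.6 N at TCP z 0.163). I'll release it and repeat.

```bash

python3 -m inch '[{"slide":[0,0,0.008],"yaw":0},{"slide":[0,0,0.016],"yaw":0},{"slide":[0,0,0.024],"yaw":0},{"slide":[0,0,0.032],"yaw":0},{"slide":[0,0,0.04],"yaw":0},{"slide":[0,0,0.048],"yaw":0},{"slide":[0,0,0.056],"yaw":0},{"slide":[0,0,0.06],"yaw":0},{"slide":[0,0,0.06],"yaw":0},{"slide":[0,0,0.06],"yaw":0},{"slide":[0,0,0.06],"yaw":0}]'|grep -E "pos|ft"
python3 -m inch '[{"slide":[0,0,-0.008],"yaw":0},{"slide":[0,0,-0.014],"yaw":0},{"slide":[0,0,-0.02],"yaw":0},{"slide":[0,0,-0.026],"yaw":0},{"slide":[0,0,-0.032],"yaw":0},{"slide":[0,0,-0.038],"yaw":0},{"slide":[0,0,-0.044],"yaw":0},{"slide":[0,0,-0.05],"yaw":0},{"slide":[0,0,-0.054],"yaw":0},{"slide":[0,0,-0.057],"yaw":0},{"slide":[0,0,-0.059],"yaw":0},{"slide":[0,0,-0.06],"yaw":0},{"slide":[0,0,-0.06],"yaw":0},{"slide":[0,0,-0.06],"yaw":0}]'|grep -E "pos|ft"
python3 -m inch '[{"slide":[0,0,0.008],"yaw":0},{"slide":[0,0,0.016],"yaw":0},{"slide":[0,0,0.024],"yaw":0},{"slide":[0,0,0.032],"yaw":0},{"slide":[0,0,0.04],"yaw":0},{"slide":[0,0,0.048],"yaw":0},{"slide":[0,0,0.056],"yaw":0},{"slide":[0,0,0.06],"yaw":0},{"slide":[0,0,0.06],"yaw":0},{"slide":[0,0,0.06],"yaw":0},{"slide":[0,0,0.06],"yaw":0}]'|grep -E "clock|pos|ft"
```

```text
position: [0.5137, -0.0251, 0.2209]
ft_force: [0.4, 0.5, -0.1]
position: [0.515, -0.0252, 0.1628]
ft_force: [-3.6, -0.4, 17.4]
clock: 13.9
position: [0.5137, -0.0252, 0.2209]
ft_force: [0.0, 0.2, -0.9]
```

```bash

python3 -m inch '[{"slide":[0,0,-0.008],"yaw":0},{"slide":[0,0,-0.014],"yaw":0},{"slide":[0,0,-0.02],"yaw":0},{"slide":[0,0,-0.026],"yaw":0},{"slide":[0,0,-0.032],"yaw":0},{"slide":[0,0,-0.038],"yaw":0},{"slide":[0,0,-0.044],"yaw":0},{"slide":[0,0,-0.05],"yaw":0},{"slide":[0,0,-0.054],"yaw":0},{"slide":[0,0,-0.057],"yaw":0},{"slide":[0,0,-0.059],"yaw":0},{"slide":[0,0,-0.06],"yaw":0},{"slide":[0,0,-0.06],"yaw":0},{"slide":[0,0,-0.06],"yaw":0}]'|grep -E "pos|ft"
python3 -m inch '[{"slide":[0,0,0.008],"yaw":0},{"slide":[0,0,0.016],"yaw":0},{"slide":[0,0,0.024],"yaw":0},{"slide":[0,0,0.032],"yaw":0},{"slide":[0,0,0.04],"yaw":0},{"slide":[0,0,0.048],"yaw":0},{"slide":[0,0,0.056],"yaw":0},{"slide":[0,0,0.06],"yaw":0},{"slide":[0,0,0.06],"yaw":0},{"slide":[0,0,0.06],"yaw":0},{"slide":[0,0,0.06],"yaw":0}]'|grep -E "clock|pos|ft"
python3 -m inch '[{"slide":[0,0,-0.008],"yaw":0},{"slide":[0,0,-0.014],"yaw":0},{"slide":[0,0,-0.02],"yaw":0},{"slide":[0,0,-0.026],"yaw":0},{"slide":[0,0,-0.032],"yaw":0},{"slide":[0,0,-0.038],"yaw":0},{"slide":[0,0,-0.044],"yaw":0},{"slide":[0,0,-0.05],"yaw":0},{"slide":[0,0,-0.054],"yaw":0},{"slide":[0,0,-0.057],"yaw":0},{"slide":[0,0,-0.059],"yaw":0},{"slide":[0,0,-0.06],"yaw":0},{"slide":[0,0,-0.06],"yaw":0},{"slide":[0,0,-0.06],"yaw":0}]'|grep -E "pos|ft"
python3 -m inch '[{"slide":[0,0,0.008],"yaw":0},{"slide":[0,0,0.016],"yaw":0},{"slide":[0,0,0.024],"yaw":0},{"slide":[0,0,0.032],"yaw":0},{"slide":[0,0,0.04],"yaw":0},{"slide":[0,0,0.048],"yaw":0},{"slide":[0,0,0.056],"yaw":0},{"slide":[0,0,0.07],"yaw":0},{"slide":[0,0,0.09],"yaw":0},{"slide":[-0.03,-0.03,0.12],"yaw":0},{"slide":[-0.05,-0.06,0.13],"yaw":0},{"slide":[-0.06,-0.09,0.13],"yaw":0},{"slide":[-0.06,-0.12,0.13],"yaw":0},{"slide":[-0.06,-0.15,0.13],"yaw":0},{"slide":[-0.06,-0.18,0.13],"yaw":0},{"slide":[-0.06,-0.18,0.13],"yaw":0},{"slide":[-0.06,-0.18,0.13],"yaw":0}]'|grep -E "clock|pos|ft"; python3 look.py 7
```

```text
position: [0.515, -0.0252, 0.1628]
ft_force: [-3.3, -1.2, 18.1]
clock: 15.98
position: [0.5137, -0.0252, 0.2209]
ft_force: [0.2, 0.4, -0.6]
position: [0.515, -0.0252, 0.1628]
ft_force: [-3.4, -0.8, 17.7]
clock: 18.57
position: [0.4536, -0.2068, 0.2912]
ft_force: [-0.3, 0.7, -1.0]
```

View pics/m7.png

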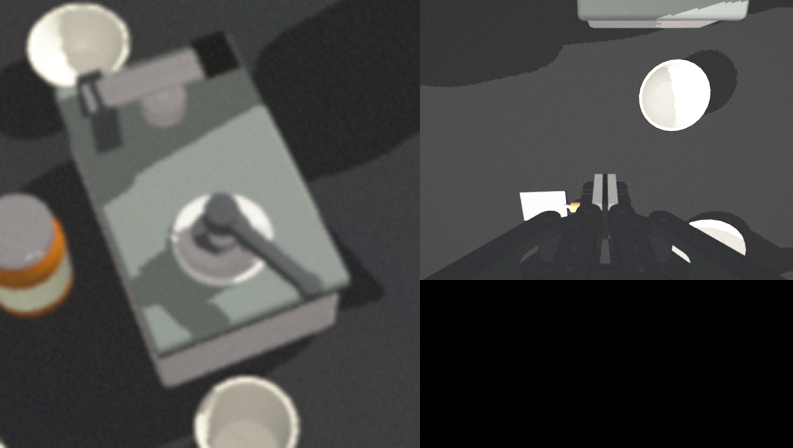

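```bash
python3 - <<'E'
from h import *
c=load('s7')
for a,z in((100,.189),(100,.205),(103,.189),(106,.189),(106,.205)):
    A=np.radians(a);print(a,z,(proj(c,[.6092+.104*np.cos(A),.109+.104*np.sin(A),z])-[250,200])*2.8)
t=snap('top','t7')
im=np.hstack([cv2.resize(x['frame'][160:240,250:330],None,fx=4,fy=4,interpolation=cv2.INTER_CUBIC) for x in(load('t0'),t)])
g=cv2.cvtColor(t['frame'],cv2.COLOR_RGB2GRAY)[160:240,240:330]
for a,z in((98,.189),(100,.189),(103,.189),(106,.189),(100,.205)):
    A=np.radians(a);print(a,z,(proj(t,[.6092+.104*np.cos(A),.109+.104*np.sin(A),z])-[250,160])*4)
d=np.abs(load('t0')['frame'].astype(int)-t['frame']).sum(2)>60
n,l,s,ce=cv2.connectedComponentsWithStats(d.astype(np.uint8));print([(x.tolist(),y.round().tolist()) for x,y in zip(s[1:],ce[1:]) if x[4]>15])
cv2.imwrite('pics/t7c.png',im[:,:,::-1])
E
```

```text
100 0.189 [309.16924855 281.93489918]
100 0.205 [310.2059124  274.18138966]
103 0.189 [313.14334246 277.52607344]
106 0.189 [316.83791111 272.94150486]
106 0.205 [317.96671434 265.10636513]
98 0.189 [-22.91240764 223.48801594]
100 0.189 [-22.0828176  228.76875321]
103 0.189 [-20.49168877 236.62741886]
106 0.189 [-18.4882432  244.39190908]
100 0.205 [-26.39551706 226.53338249]
[([328, 0, 183, 35, 2736], [418.0, 21.0]), ([371, 26, 9, 8, 50], [376.0, 30.0]), ([290, 31, 6, 4, 21], [292.0, 33.0]), ([330, 103, 21, 26, 309], [342.0, 112.0]), ([364, 103, 24, 33, 581], [375.0, 122.0]), ([397, 103, 13, 32, 305], [404.0, 120.0]), ([279, 104, 7, 14, 56], [282.0, 108.0]), ([322, 117, 5, 5, 18], [324.0, 119.0]), ([284, 120, 13, 15, 104], [290.0, 128.0]), ([319, 149, 27, 28, 547], [331.0, 162.0]), ([268, 168, 9, 7, 45], [272.0, 172.0]), ([249, 176, 5, 10, 33], [251.0, 181.0]), ([270, 176, 9, 8, 56], [274.0, 179.0]), ([260, 183, 13, 16, 136], [266.0, 191.0]), ([318, 188, 33, 74, 1269], [332.0, 222.0]), ([272, 195, 11, 11, 69], [277.0, 200.0]), ([359, 200, 10, 34, 201], [363.0, 214.0]), ([491, 200, 9, 12, 60], [494.0, 204.0]), ([255, 206, 19, 13, 152], [265.0, 213.0]), ([241, 213, 13, 9, 92], [247.0, 217.0]), ([351, 235, 118, 233, 13019], [411.0, 352.0]), ([398, 254, 8, 21, 78], [400.0, 263.0]), ([548, 337, 23, 20, 168], [559.0, 347.0]), ([398, 339, 242, 141, 13140], [556.0, 419.0]), ([536, 358, 14, 9, 73], [543.0, 362.0]), ([309, 413, 21, 18, 152], [320.0, 421.0]), ([334, 415, 7, 10, 34], [337.0, 420.0]), ([284, 419, 30, 61, 707], [298.0, 451.0]), ([321, 430, 14, 12, 49], [328.0, 435.0]), ([344, 431, 7, 6, 22], [347.0, 433.0]), ([351, 447, 7, 6, 29], [354.0, 450.0]), ([338, 456, 10, 8, 35], [342.0, 460.0]), ([315, 464, 20, 16, 203], [325.0, 471.0]), ([357, 468, 51, 12, 410], [381.0, 475.0])]
```

View pics/t7c.png

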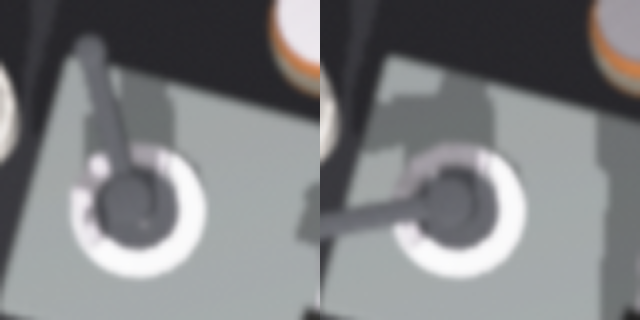

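The top view shows the handle at about 100°. In the scene view the boss is within a few pixels of the prediction for the notch height, the lever is up, and the neighbouring things haven't moved.

```bash
python3 -c "
from workcell import *
print(hand_in())"
```

```text
the job is handed in; nothing more can be done
None
```

I swung the clamp handle over its cam into the low notch, gave the pump lever four full presses, left it up, and handed the job in at about 19 s; no verdict came back, but the final pictures show the handle down and the nearby things in place.

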